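# Feed a rack of glass length standards past a sprung gate

## Task

Press the blue paddle down with one fingertip to swing the red gate up, and keep it held open while another fingertip pushes the rack of glass standards, by its yellow plate, along the chute until it is fully home against the rubber end stop. Then let the paddle go so that the gate drops shut behind the glasses, and move clear. Nothing is picked up: the rack stays flat on the chute floor, the gate must never touch the rack, and the things standing around are left alone.

Things in the scene. Friction and masses are not known exactly. Their poses are not given: they have to be found in the camera images.
- chute: Fixed open chute, 385 x 78 mm (all mm). Origin: centre line, bench top; +x = push direction, z up. Floor top z 6. White walls 6 thick, centred y = -36 and 36, top z 30, x = -150 to 235. Black end stop: face x 220, top z 34. Hinge rod (10 thick) of the gate: along x over the right wall, y -36, z 62, x = -140 to 144, on posts 68 tall at x -146 and 150. Post 56 tall at x 130, y 37.
- gate (a joint): Angle of gate and paddle about the hinge rod: 0 = shut, 0.85 rad = fully open (stop); grows as the paddle is pressed down. A spring shuts it when let go: 0.05 N m shut, 0.1 N m open, i.e. 1 to 4 N down on the middle of the paddle. From about 0.6 rad the leaf clears the block and glasses of the rack.
- paddle (a point): Middle of the upper face of the blue paddle: flat strip 220 long, 50 wide, 6 thick, right of the right wall, chute x = -135 to 85. It reaches 18 to 68 mm out from the hinge line, its mid-plane through that line; shut it rises outwards at 15 degrees (this point 41 out, 14 above the hinge), fully open it falls outwards at 34. A fingertip can slide along it while holding it down.
- leaf (a point): Middle of the lower edge of the red gate leaf, which is 6 thick, at chute x 130, one piece with the paddle. A boom 12 tall reaches 74 mm across the chute at hinge height; a tab under it, 38 to 66 mm from the hinge line, hangs to z 26 of the chute. It swings up sideways; the rack cannot push it open.
- rack: Loose rack, 0.3 to 0.6 kg, in the chute. Origin under the centre of its grey block, +x forward. Block x -35 to 35, 54 wide, 22 tall, four glasses up to z 42. Steel tongue 8 thick behind it to x -120 (fits under the shut gate). Yellow push plate on the tongue's end: rear face x -120, 5 thick, y -13 to 21, top z 74. Starts with its front 15 to 50 mm before the gate.
- home (a point): Where the rack's origin lies when fully home: chute x 185, y 0, z 6. The front then rests on the end stop; the gate is over the tongue, 20 mm behind the block and 60 mm ahead of the push plate, which stays outside.
- gate_line (a point): Middle of the chute floor under the gate leaf (chute x 130, z 6).
- glass_standard: Bystander: standing glass cylinder 36 mm in diameter, 75 mm tall; origin under its centre.
- gauge_block: Bystander: steel block 60 x 32 x 22 mm lying on the bench; origin under its centre.
- cleaner: Bystander: small green glass jar with black cap, 42 mm in diameter, 70 mm tall; origin under its centre.
Things that resemble listed ones, but are neither listed nor needed, are in the scene too. Leave any brown or pink look-alike of the rack alone.

How it is judged:
On the way, in this order (a step that is already met when the one before it is completed fails the run):
1. the gate is held open (0.6 rad or more) while the rack is still wholly before it (value of joint gate above 0.6 rad and x of rack in the frame of chute below 0.094 m), for 0.2 s.
2. the rack is home against the end stop (within 7 mm) with the gate still held open (x of rack in the frame of chute above 0.178 m and value of joint gate above 0.55 rad), for 0.1 s.
At the end, for the whole second after the job is handed in: The rack lies flat and at rest within 7 mm of home (front against the end stop), within 0.15 rad of the chute's direction, and the gate has swung shut (under 0.06 rad) over the tongue behind the glasses (x of rack in the frame of chute between 0.178 and 0.19 m and z of rack in the frame of chute below 0.01 m and angle between the x axis of rack and the x axis of chute, either way round below 0.15 rad and value of joint gate below 0.06 rad and linear speed of rack below 0.01 m/s); the robot touches nothing.
It fails at once if the gate leaf strikes or rubs the rack (over 1.5 N) (contact force between gate and rack above 1.5 N).
It fails at once if the rack is lifted off the chute floor (over 12 mm) or tipped (over 0.2 rad) (z of rack in the frame of chute above 0.018 m or angle between rack's own z axis and vertical above 0.2 rad).
It fails at once if a bystander is moved by more than 20 mm or tipped over (distance of any of glass_standard, gauge_block, cleaner from where it was at the start of the episode above 0.02 m or angle between any of glass_standard, gauge_block, cleaner's own z axis and vertical above 0.3 rad).
It also fails if it takes over 38 s, if anything falls off the work surface, if the arm or the gripper's body presses on something with over 40 N, if the wrist force passes 120 N, or if a joint passes its speed limit or range.

## Robot

A 6-joint arm with a two-finger parallel gripper is mounted at the origin on the work surface. World frame = base frame: x ahead of the robot, y to its left, z up, the work surface at z = 0. Lengths are in m, angles in rad, forces in N, time in s.
With the tool pointing down it reaches from about 0.275 to 0.775 m from the base axis. Payload 14.6 kg.
Tool frame: the origin (TCP) lies at the centre of the arm's flange, where the gripper is bolted on; the fingertips stand 173 mm ahead of it and the grasp point (between the pads) lies 155 mm ahead of it; z points along the fingers, y is the direction in which the jaws open and shut (so a half turn about z gives the same grasp; the last joint's range is limited). The gripper opens to 85 mm and grips with 20 to 120 N. Pads are 22 mm wide; open, the fingers measure 114 mm over their backs; the gripper's body (76 mm by 85 mm) begins 54 mm behind the grasp point. The pads swing forward as they close: fully open they stand 13 mm farther back than shut.
Start: joints at [1.175, 0.263, -0.048, 1.259, 0, 1.415], TCP at [0.125, 0.51, 0.405] pointing down, gripper open.
Joint ranges: [-2.65, 2.65], [-0.89, 1.7], [-1.18, 1.37], [-2.13, 2.11], [-1.35, 1.29], [-3.14, 3.14]. Speed limits (rad/s): [1.89, 1.89, 2.57, 2.79, 3.14, 3.14].

## Interface

Orientations are given as a unit quaternion [w, x, y, z].
In Python, from bench import env gives the robot as it stands.
- The arm moves only by the shell command python3 -m jog 'ROWS' [OPENING] [FORCE]. ROWS is JSON, a list that holds one entry, the list of rows, each a list of 4 numbers: the shift along the tool's x, y, z in cm, then the turn about the tool's z in rad. In form: [[[dx, dy, dz, roll], ...]]. A call has 1 to 20 rows; each row shifts and turns the commanded pose from where the row before left it, along the tool's axes as they then stand; what a row does not reach is not made up. A row lasts 1/8 s, in which the tool goes at most 62.5 mm and 10.7 degrees, less where a joint would pass 70% of its speed; a pose out of reach is approached as far as the arm can. A call is refused whole if a number of a shift passes 6.25 or a number of a turn 0.188, either way. A call with a gripper value outside its range is refused whole. OPENING is the finger opening in cm, from 0 to 8.54, set as the call begins (- or left out, the last holds). The fingers move at their own pace and stop on an object; FORCE is the grip in N (left out, the last holds). Time passes only in rows, so rows that do not move let the fingers close. It gives the time, the measured TCP pose, the force and the opening at its end, in the units of the state.
- env.observe(): the state, without advancing time (a new reading comes with each control period).
- env.camera(name): name is "scene" or "side" or "wrist"; returns (picture, depth): 420x560x3 uint8, red, green, blue; 420x560 float32, m along the optical axis (not along the pixel's ray), 0 where there is no reading.
- env.calibration(name): a dict with "intrinsics" (3x3 intrinsics, pixels), "extrinsics" (4x4, takes a point from camera to world coordinates). Camera axes: x right, y down, z forward; pixel columns grow to the right and rows downward; lengths in m; the calibration is good to about 2 mm. A picture is of the moment at which its call begins: read the wrist's pose just before it. calibration takes no time and is no camera call; for the wrist camera it gives the pose at the moment of the call.
- env.finish_job(): hands the job in, once; it reports no verdict.
The state is a dict: "time_s": time; "q": joint angles; "qd": joint speeds; "effort": joint torques, N m; "eef_pos": TCP position; "eef_rot": TCP orientation; "contact_force": force on the tool from outside, world axes, zero at the start; "torque": the same for the moment, N m; "opening": opening from 0.0 (shut) to 1.0 (fully open).
Only numpy, scipy, OpenCV 4.12 (cv2) and the standard library are available. Lean on these libraries where they do the work, as an engineer would, in place of code of your own. Each camera call takes 0.05 s, during which the arm holds its last target. There are 200 camera calls.

## Working session

There is one attempt and no reset: what is moved stays moved. The work goes in short steps, Python scripts to look and compute and a shell command to move; the robot and the scene stay as the last step left them, time stands still between calls to the robot, and variables do not carry over. Pictures are saved under pics/ and viewed, about 8 in all and at most 12, crops included, and the job is handed in when it is done.

```bash
ls; mkdir -p pics
python3 - <<'E'
from bench import env
import cv2,numpy as np
s=env.observe();print(s)
for n in("scene","side"):
    p,d=env.camera(n);cv2.imwrite(f"pics/{n}0.png",p[:,:,::-1]);np.savez(f"{n}0.npz",p=p,d=d,**env.calibration(n));print(n,env.calibration(n))
E
```

```text
pics
{'time_s': 0.0, 'q': array([ 1.17468147e+00,  2.63506234e-01, -4.89102261e-02,  1.25940289e+00,
       -2.48791678e-06,  1.41545774e+00]), 'qd': array([-2.04583733e-03, -2.50441697e-04, -6.99886493e-05,  7.82685577e-04,
       -2.43425292e-03, -3.43580060e-04]), 'effort': array([ 1.08417877e-03, -6.37610865e+01,  3.84570479e+01,  1.37925570e-02,
       -1.56382316e-04,  6.31096583e-06]), 'eef_pos': array([0.12517984, 0.50976585, 0.40424346]), 'eef_rot': array([-1.38060266e-04,  1.20097528e-01,  9.92761967e-01, -4.92529621e-04]), 'contact_force': array([-0.24214577,  0.14004568, -0.47649807]), 'torque': array([ 0.00401821, -0.05021936,  0.0031305 ]), 'opening': 0.9982043811819133}
scene {'intrinsics': array([[465.84278529,   0.        , 274.67008532],
       [  0.        , 465.84278529, 211.81705895],
       [  0.        ,   0.        ,   1.        ]]), 'extrinsics': array([[ 0.12287995,  0.63157092, -0.76551857,  1.35788741],
       [ 0.99239843, -0.07293401,  0.0991261 , -0.13271096],
       [ 0.00677282, -0.77188004, -0.63573212,  0.77328899],
       [ 0.        ,  0.        ,  0.        ,  1.        ]])}
side {'intrinsics': array([[449.72136721,   0.        , 273.57683639],
       [  0.        , 449.72136721, 205.33318058],
       [  0.        ,   0.        ,   1.        ]]), 'extrinsics': array([[ 0.7053926 , -0.32848668,  0.6281065 , -0.05139565],
       [-0.70871368, -0.3419681 ,  0.61707596, -0.59152277],
       [ 0.01209116, -0.88042849, -0.47402477,  0.5069762 ],
       [ 0.        ,  0.        ,  0.        ,  1.        ]])}
```

View pics/scene0.png

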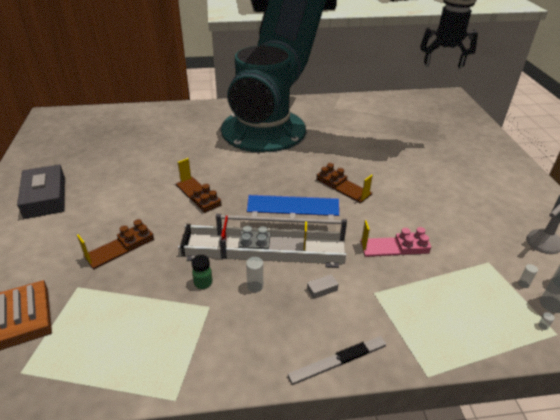

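View pics/side0.png

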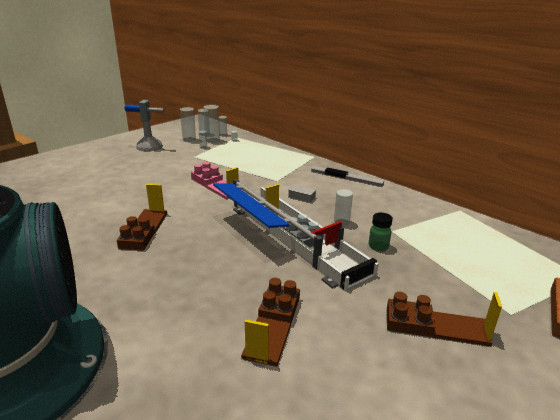

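The scene view shows the chute from (345,250), its rear, to the black end stop at (186,238). The blue paddle is at (293,206), the red leaf at (224,230), the grey rack at (255,238) and its yellow plate at (306,236). There are brown look-alikes at (200,190), (345,182) and (118,243), and a pink one at (397,243), all outside the chute, so the rack inside the chute is the one meant. Next I'll measure the chute frame.

```bash
cat > h.py <<'E'
import numpy as np,cv2
def load(n):
    z=np.load(n); return z['p'],z['d'],z['intrinsics'],z['extrinsics']
def cloud(d,K,T):
    v,u=np.mgrid[:d.shape[0],:d.shape[1]]
    c=np.stack([(u-K[0,2])/K[0,0]*d,(v-K[1,2])/K[1,1]*d,d],-1)
    return c@T[:3,:3].T+T[:3,3]
def masks(p):
    h=cv2.cvtColor(p,cv2.COLOR_RGB2HSV).astype(int);H,S,V=h[...,0],h[...,1],h[...,2]
    return dict(blue=(H>100)&(H<130)&(S>150)&(V>80),red=((H<6)|(H>174))&(S>180)&(V>110),
     yellow=(H>20)&(H<32)&(S>170)&(V>100),white=(S<40)&(V>150),black=(V<35))
E
cat > m.py <<'E'
from h import *
import sys
for n,roi in(("scene",(180,195,350,270)),("side",(205,160,385,290))):
    p,d,K,T=load(f"{n}0.npz");P=cloud(d,K,T);x0,y0,x1,y1=roi
    for k,m in masks(p).items():
        m=m.copy();r=np.zeros_like(m);r[y0:y1,x0:x1]=1;m&=r&(d>0)
        Q=P[m]
        if len(Q)<5:print(n,k,len(Q));continue
        (c,wh,a)=cv2.minAreaRect(Q[:,:2].astype(np.float32)*1000)
        print(n,k,len(Q),'med',np.median(Q,0).round(3),'5%',np.percentile(Q,5,0).round(3),'95%',np.percentile(Q,95,0).round(3),'rect',np.round(c),np.round(wh),round(a,1))
        if k=='blue':
            C=Q.mean(0);u,s,vt=np.linalg.svd(Q-C,full_matrices=False);print('  mean',C.round(4),'axes',vt.round(3).tolist())
            t=(Q-C)@vt[0];w=(Q-C)@vt[1];print('  len',np.percentile(t,[1,99]),np.percentile(w,[1,99]))
E
python3 m.py
python3 - <<'E'
import cv2,numpy as np
a=cv2.imread('pics/scene0.png')[190:275,175:355];b=cv2.imread('pics/side0.png')[160:290,205:385]
a=cv2.resize(a,None,fx=4.2,fy=4.2,interpolation=cv2.INTER_CUBIC)[:,:756];b=cv2.resize(b,None,fx=4.2*.43,fy=4.2*.43,interpolation=cv2.INTER_CUBIC)
o=np.zeros((a.shape[0]+b.shape[0],756,3),np.uint8);o[:a.shape[0],:a.shape[1]]=a;o[a.shape[0]:,:b.shape[1]]=b;cv2.imwrite('pics/crop.png',o);print(o.shape)
E
```

```text
scene blue 1399 med [0.499 0.023 0.078] 5% [ 0.471 -0.073  0.072] 95% [0.528 0.117 0.084] rect [499.  22.] [216.  50.] 78.4
  mean [0.499  0.0226 0.0776] axes [[0.182, 0.983, -0.0], [0.951, -0.176, -0.253], [-0.249, 0.046, -0.967]]
  len [-0.10584839  0.10487501] [-0.02321642  0.02245147]
scene red 46 med [ 0.557 -0.145  0.07 ] 5% [ 0.525 -0.15   0.066] 95% [ 0.579 -0.139  0.072] rect [ 549. -144.] [ 5. 66.] 78.5
scene yellow 24 med [0.585 0.037 0.082] 5% [0.573 0.034 0.074] 95% [0.598 0.041 0.085] rect [583.  37.] [ 4. 32.] 79.9
scene white 1834 med [ 0.564 -0.027  0.015] 5% [ 0.508 -0.216  0.006] 95% [0.676 0.117 0.076] rect [572. -37.] [244. 394.] 1.5
scene black 375 med [ 0.645 -0.197  0.063] 5% [ 0.509 -0.241  0.015] 95% [0.67  0.131 0.074] rect [ 581. -103.] [404. 258.] 61.8
side blue 954 med [0.491 0.003 0.075] 5% [ 0.461 -0.08   0.068] 95% [0.523 0.112 0.079] rect [525.  19.] [230. 108.] 78.5
  mean [0.4912 0.0083 0.0739] axes [[-0.184, -0.983, 0.002], [-0.949, 0.178, 0.261], [-0.257, 0.046, -0.965]]
  len [-0.11611411  0.0967841 ] [-0.02783808  0.02249372]
side red 55 med [ 0.545 -0.146  0.065] 5% [ 0.514 -0.154  0.064] 95% [ 0.578 -0.139  0.066] rect [ 585. -116.] [152.  55.] 38.8
side yellow 27 med [0.584 0.037 0.077] 5% [0.568 0.032 0.069] 95% [0.597 0.179 0.078] rect [583. 106.] [149.  31.] 87.6
side white 2097 med [0.686 0.024 0.003] 5% [ 0.512 -0.204 -0.004] 95% [0.878 0.326 0.065] rect [726.  14.] [665. 409.] 64.7
side black 1058 med [ 0.54  -0.203  0.028] 5% [ 0.489 -0.249  0.003] 95% [0.866 0.09  0.067] rect [611. -32.] [548. 302.] 48.8
(592, 756, 3)
```

View pics/crop.png

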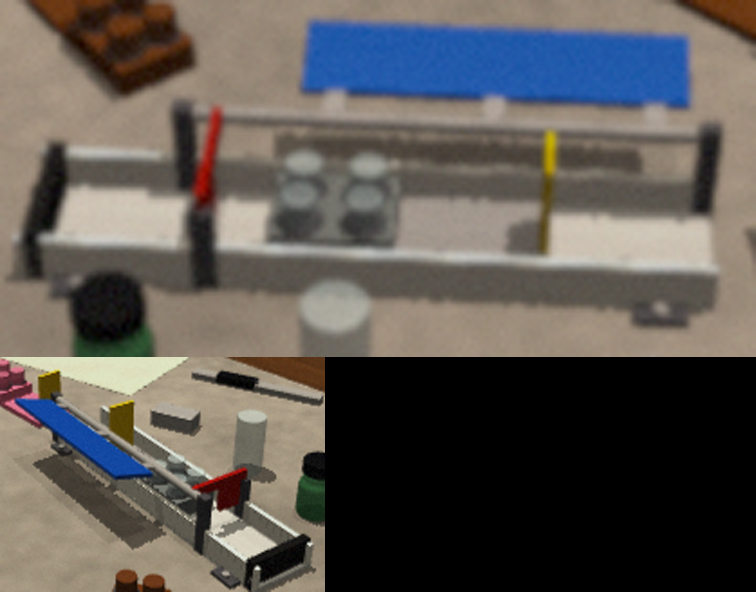

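The crop confirms it: the rack stands inside the chute, with its grey block in front of the leaf and its yellow plate behind. The frame is consistent too, since the leaf and plate predicted from the paddle match their measured positions. The chute origin is about (0.569, -0.018), +x is (-0.183, -0.983) and the rack is at x≈61 mm. I'll move above the start point behind the plate with the jaws across the chute.

```bash
python3 -m jog '[[[-4.29,-2.72,0,0],[-4.29,-2.72,0,0],[-4.29,-2.72,0,0],[-4.29,-2.72,0,0],[-4.29,-2.72,0,0],[-4.29,-2.72,0,0],[-4.29,-2.72,0,0],[-4.29,-2.72,0,0],[-4.29,-2.72,0,0],[-4.29,-2.72,0,0],[-4.29,-2.72,0,0],[-4.29,-2.72,0,0]]]' 7.0
python3 -m jog '[[[0,0,0,0.168],[0,0,0,0.168],[0,0,0,0.168],[0,0,0,0.168],[0,0,0,0.168],[0,0,0,0.168],[0,0,0,0.168],[0,0,0,0.168],[0,0,0,0.168],[0,0,0,0],[0,0,0,0]]]'
cat > st.py <<'E'
from bench import env
import numpy as np
from scipy.spatial.transform import Rotation as R
O=np.array([.5691,-.0177]);d=np.array([-.183,-.983]);l=np.array([.983,-.183])
s=env.observe();M=R.from_quat(s['eef_rot'],scalar_first=True).as_matrix()
r=s['eef_pos'][:2]-O
print('t',s['time_s'],'chute x,y mm',(1e3*r@d).round(1),(1e3*r@l).round(1),'z',s['eef_pos'][2].round(4),'F',s['contact_force'].round(1),'op',s['opening'].round(3))
print('toolx vs -d',np.degrees(np.arcsin(M[:2,0]@l)).round(2),'z',M[:,2].round(3),'q',s['q'].round(2))
E
python3 st.py
```

```text
time_s: 1.6
eef_pos: [0.5483, 0.0686, 0.4044]
eef_rot: [-0.0, 0.12, 0.993, 0.0]
contact_force: [-0.6, 1.1, -0.1]
opening: 0.821
time_s: 2.98
eef_pos: [0.5473, 0.0701, 0.4046]
eef_rot: [-0.0, 0.767, 0.641, -0.0]
contact_force: [0.1, -0.5, -1.6]
opening: 0.819Traceback (most recent call last):
  File "st.py", line 7, in <module>
    print('t',s['time_s'],'chute x,y mm',(1e3*r@d).round(1),(1e3*r@l).round(1),'z',s['eef_pos'][2].round(4),'F',s['contact_force'].round(1),'op',s['opening'].round(3))
                                                                                                                                                 ^^^^^^^^^^^^^^^^^^
AttributeError: 'float' object has no attribute 'round'
```

```bash
sed -i "s/s\['opening'\].round(3)/s['opening']/" st.py
python3 -m jog '[[[0,0,3,0],[0,0,3.5,0],[0,0,3.5,0],[0,0,2.5,0],[0,0,0,0],[0,0,0,0]]]'
python3 st.py
python3 - <<'E'
from bench import env
import cv2,numpy as np
o=[]
for n in("scene","side","wrist"):
    p,d=env.camera(n);np.savez(f"{n}1.npz",p=p,d=d,**env.calibration(n));o.append(p[:,:,::-1])
a=cv2.resize(o[0][150:280,170:370],(400,260));b=cv2.resize(o[1][130:290,190:390],(400,320));w=cv2.resize(o[2],(400,300))
im=np.zeros((600,800,3),np.uint8);im[:260,:400]=a;im[:320,400:]=b;im[300:600,:400]=w;cv2.imwrite('pics/c1.png',im)
E
```

```text
time_s: 3.72
eef_pos: [0.5476, 0.0701, 0.2807]
eef_rot: [0.0, 0.768, 0.64, 0.0]
contact_force: [-0.3, -0.1, 0.3]
opening: 0.818
t 3.725 chute x,y mm -82.4 -37.2 z 0.2807 F [-0.3 -0.1  0.3] op 0.8177796519977956
toolx vs -d -0.19 z [ 0.001 -0.    -1.   ] q [-0.02  0.37 -0.23  0.96  0.    1.73]
```

View pics/c1.png

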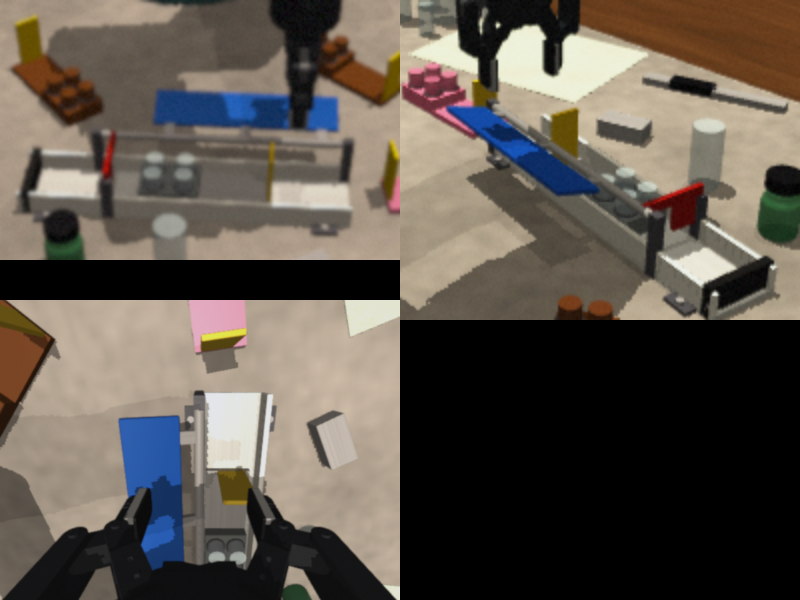

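The wrist view centres the hinge rod between the fingers, with the left finger over the blue paddle and the right one over the chute. The side view shows both fingertips free above. Next I'll measure the tips and the plate in chute coordinates.

```bash
cat > tip.py <<'E'
from h import *
import sys
O=np.array([.5691,-.0177]);D=np.array([-.183,-.983]);L=np.array([.983,-.183])
k=sys.argv[1];xc=float(sys.argv[2])
for n in("scene","side","wrist"):
    p,d,K,T=load(f"{n}{k}.npz");P=cloud(d,K,T);Q=np.stack([(P[...,:2]-O)@D,(P[...,:2]-O)@L,P[...,2]],-1)*1e3
    dark=(p.max(-1)<75)&(d>0)
    for nm,y0,y1 in(("padF",-100,-58),("plateF",-18,30)):
        m=dark&(abs(Q[...,0]-xc)<25)&(Q[...,1]>y0)&(Q[...,1]<y1)&(Q[...,2]>(85 if len(sys.argv)<4 else float(sys.argv[3])))
        q=Q[m]
        if len(q)<4: print(n,nm,len(q));continue
        z=np.percentile(q[:,2],2);lo=q[q[:,2]<z+25];print(n,nm,len(q),'zmin',z.round(1),'x',np.percentile(lo[:,0],[3,97]).round(1),'y',np.percentile(lo[:,1],[3,97]).round(1))
    for c in("yellow","blue","red"):
        m=masks(p)[c]&(d>0)&(abs(Q[...,1])<110)&(abs(Q[...,0])<160);q=Q[m]
        if len(q)>4:
            print(n,c,len(q),'5%',np.percentile(q,5,0).round(1),'50',np.median(q,0).round(1),'95',np.percentile(q,95,0).round(1))
            if c=='blue':
                A=np.c_[q[:,1],np.ones(len(q))];f=np.linalg.lstsq(A,q[:,2],rcond=None)[0];print('  paddle slope deg',np.degrees(np.arctan(-f[0])).round(1),'gate rad',round(np.radians(15)-np.arctan(-f[0]),3))
E
python3 tip.py 1 -82
```

```text
scene padF 6 zmin 118.8 x [-75.4 -74.1] y [-76.5 -71.4]
scene plateF 5063 zmin 169.2 x [-93.9 -69.7] y [-5.3 29.6]
scene yellow 18 5% [-58.5 -10.3  79.6] 50 [-56.3   4.8  82.4] 95 [-56.   16.9  84. ]
scene blue 1221 5% [-124.4  -96.4   71.5] 50 [-14.  -75.8  77.5] 95 [ 72.2 -56.6  83.6]
  paddle slope deg -7.6 gate rad 0.394
scene red 40 5% [125.8  -9.8  63.5] 50 [127.6  15.8  70.2] 95 [130.6  34.5  72.1]
side padF 2346 zmin 128.6 x [-85.4 -69.1] y [-86.8 -72.8]
side plateF 713 zmin 120.5 x [-88.8 -68.6] y [-3.7  9.9]
side yellow 63 5% [-55.2 -15.3  25.9] 50 [-52.7   4.6  57.2] 95 [-50.9  18.   77.5]
side blue 909 5% [-117.  -102.2   67.6] 50 [ -9.3 -81.3  74.2] 95 [ 78.6 -57.5  79.4]
  paddle slope deg 14.4 gate rad 0.011
side red 47 5% [129.  -28.4  63.9] 50 [131.7   5.2  65.2] 95 [134.5  35.2  66.4]
wrist padF 13339 zmin 126.0 x [-94.  -73.2] y [-84.7 -71.9]
wrist plateF 15053 zmin 127.1 x [-94.1 -73.9] y [-2.5 10.4]
wrist yellow 347 5% [-59.2 -12.8  17.6] 50 [-58.4  -2.6  78.8] 95 [-55.2   5.6  80.5]
wrist blue 13044 5% [-130.6  -97.8   69.9] 50 [-82.5 -75.4  75. ] 95 [  9.6 -56.6  81.1]
  paddle slope deg 14.6 gate rad 0.007
```

The fingers sit at chute y≈-79 (paddle) and +4 (plate), with tips at z≈118–120 and about 12 mm clear behind the plate. Now I'll press.

```bash
python3 -m jog '[[[0,0,1.5,0],[0,0,1.5,0],[0,0,1.2,0],[0,0,1.0,0],[0,0,0.8,0],[0,0,0.6,0],[0,0,0.4,0],[0,0,0,0],[0,0,0,0]]]'
python3 st.py
cat > look.py <<'E'
from bench import env
import cv2,numpy as np,sys
k=sys.argv[1];o=[]
for n in("scene","side","wrist"):
    p,d=env.camera(n);np.savez(f"{n}{k}.npz",p=p,d=d,**env.calibration(n));o.append(p[:,:,::-1])
a=cv2.resize(o[0][150:280,170:370],(400,260));b=cv2.resize(o[1][130:290,190:390],(400,320));w=cv2.resize(o[2],(400,300))
im=np.zeros((600,800,3),np.uint8);im[:260,:400]=a;im[:320,400:]=b;im[300:600,:400]=w;cv2.imwrite(f'pics/c{k}.png',im)
E
python3 look.py 2; python3 tip.py 2 -82 45
```

```text
time_s: 5.0
eef_pos: [0.5472, 0.0701, 0.2097]
eef_rot: [-0.0, 0.768, 0.64, -0.0]
contact_force: [-0.7, 0.3, 0.5]
opening: 0.82
t 5.0 chute x,y mm -82.3 -37.6 z 0.2097 F [-0.7  0.3  0.5] op 0.8204436224183015
toolx vs -d -0.12 z [-0.  0. -1.] q [-0.02  0.44 -0.34  0.79  0.    1.73]
scene padF 106 zmin 72.2 x [-74.9 -71.9] y [-75.2 -66.3]
scene plateF 4477 zmin 97.4 x [-94.4 -69.8] y [-4.1 29.6]
scene yellow 17 5% [-58.4 -10.1  80.4] 50 [-56.3   4.3  82.2] 95 [-56.   17.1  83.1]
scene blue 120 5% [-123.7  -80.3   43. ] 50 [-11.  -69.4  49.2] 95 [ 69.7 -58.3  55.6]
  paddle slope deg -31.0 gate rad 0.802
scene red 38 5% [125.7  13.2  87.7] 50 [127.9  22.8  98.1] 95 [130.3  31.6 117.7]
side padF 2705 zmin 62.4 x [-85.3 -68.3] y [-87.9 -74.1]
side plateF 568 zmin 51.8 x [-91.5 -69.7] y [-5.   8.6]
side yellow 204 5% [-55.  -14.3  19. ] 50 [-52.3   2.4  52.2] 95 [-49.9  16.9  76.3]
side blue 1485 5% [-113.7  -94.5   28.6] 50 [ -0.8 -77.3  38.8] 95 [ 79.1 -56.5  51. ]
  paddle slope deg -30.2 gate rad 0.789
side red 79 5% [129.  -37.6  67.7] 50 [131.7 -14.5  90. ] 95 [134.2   7.7 113.3]
wrist padF 13241 zmin 55.2 x [-93.9 -72.9] y [-85.4 -72.7]
wrist plateF 15098 zmin 55.9 x [-93.9 -72.1] y [-3.2  9.9]
wrist yellow 96 5% [-59.1 -14.1  78.8] 50 [-57.3 -10.5  79.7] 95 [-55.4  17.4  80.4]
wrist blue 10972 5% [-132.6  -91.7   33. ] 50 [-98.6 -68.8  46.4] 95 [-32.5 -54.   54.4]
  paddle slope deg -30.4 gate rad 0.792
```

View pics/c2.png

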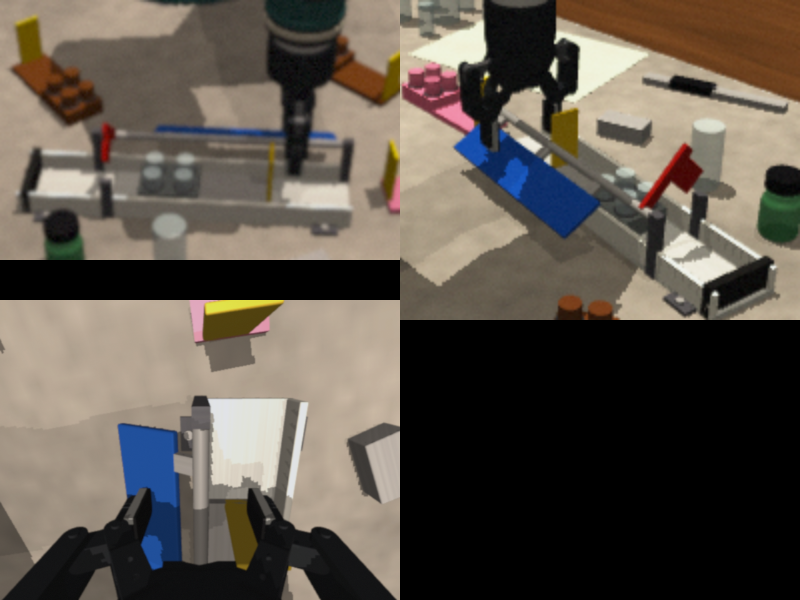

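All three views put the gate at about 0.79 rad, and the rack hasn't moved. Now I'll push slowly while holding that height.

```bash
python3 -m jog '[[[-0.3,0,0,0],[-0.5,0,0,0],[-0.5,0,0,0],[-0.4,0,0,0],[-0.4,0,0,0],[-0.5,0,0,0],[-0.6,0,0,0],[-0.6,0,0,0],[-0.6,0,0,0],[-0.6,0,0,0],[-0.6,0,0,0],[-0.5,0,0,0],[-0.3,0,0,0],[0,0,0,0]]]'
python3 st.py; python3 look.py 3; python3 tip.py 3 -18 45 | grep -v F
```

```text
time_s: 6.9
eef_pos: [0.5357, 0.0068, 0.2096]
eef_rot: [0.0, 0.769, 0.64, -0.0]
contact_force: [-0.1, -0.0, 1.5]
opening: 0.818
t 6.9 chute x,y mm -17.9 -37.4 z 0.2096 F [-0.1 -0.   1.5] op 0.8184203253430422
toolx vs -d -0.09 z [-0.    -0.001 -1.   ] q [-0.14  0.42 -0.38  0.77 -0.    1.61]
scene blue 118 5% [-124.2  -79.7   43. ] 50 [-50.8 -69.7  48.8] 95 [ 64.9 -58.   56.2]
  paddle slope deg -36.2 gate rad 0.894
side yellow 245 5% [ -3.  -14.   19.8] 50 [-0.7  2.1 55.8] 95 [ 1.4 16.5 76.4]
side blue 1441 5% [-119.   -94.7   28.1] 50 [  3.6 -78.5  38.2] 95 [ 79.7 -57.2  50.7]
  paddle slope deg -27.3 gate rad 0.738
wrist yellow 194 5% [ -7.4 -14.2  79.2] 50 [-5.7 -9.9 79.8] 95 [-3.6 -5.2 80.6]
wrist blue 24602 5% [-130.   -92.1   32.4] 50 [-78.7 -69.4  45.9] 95 [ 21.6 -53.5  54.3]
  paddle slope deg -30.0 gate rad 0.786
```

The rack moved 52 mm and the gate held at about 0.78 rad, leaving about 72 mm to go. I'll continue.

```bash
python3 -m jog '[[[-0.3,0,0,0],[-0.5,0,0,0],[-0.6,0,0,0],[-0.6,0,0,0],[-0.6,0,0,0],[-0.6,0,0,0],[-0.6,0,0,0],[-0.6,0,0,0],[-0.6,0,0,0],[-0.6,0,0,0],[-0.5,0,0,0],[-0.3,0,0,0],[-0.2,0,0,0],[0,0,0,0]]]'
python3 st.py; python3 look.py 4; python3 tip.py 4 48 45 | grep -v F
```

```text
time_s: 8.8
eef_pos: [0.5238, -0.0579, 0.2097]
eef_rot: [0.0, 0.769, 0.64, -0.0]
contact_force: [-1.2, -0.3, 0.2]
opening: 0.816
t 8.8 chute x,y mm 47.8 -37.2 z 0.2097 F [-1.2 -0.3  0.2] op 0.8161650992883084
toolx vs -d -0.1 z [-0. -0. -1.] q [-0.26  0.41 -0.41  0.76 -0.    1.49]
scene blue 131 5% [-123.3  -80.1   43.2] 50 [-42.4 -69.8  49. ] 95 [ 31.7 -59.4  55.2]
  paddle slope deg -30.7 gate rad 0.798
side yellow 290 5% [ 63.  -13.8  18.1] 50 [65.1  1.3 54.2] 95 [67.1 16.1 76.4]
side blue 1418 5% [-119.9  -94.7   28.3] 50 [-19.7 -78.6  38.2] 95 [ 79.7 -57.2  50.7]
  paddle slope deg -28.7 gate rad 0.763
side red 7 5% [127.9 -34.3  70.9] 50 [129.8 -21.3  81.9] 95 [133.2  -3.2 101.8]
wrist yellow 210 5% [ 58.3 -14.   78.8] 50 [60.2 -9.5 79.6] 95 [62.4 -4.9 80.4]
wrist blue 25331 5% [-71.4 -92.3  32.4] 50 [-22.9 -69.4  45.9] 95 [ 61.8 -53.1  54.4]
  paddle slope deg -29.6 gate rad 0.778
```

View pics/c4.png

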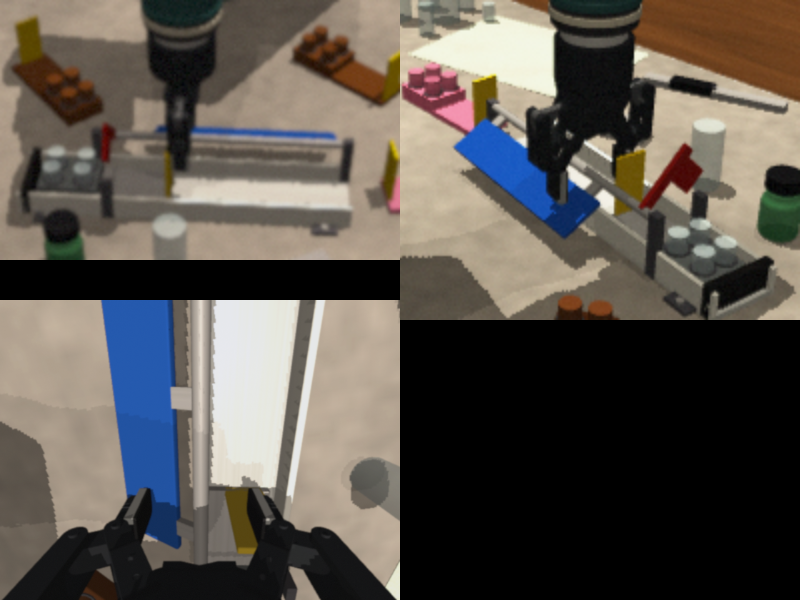

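The rack is about 6 mm short of the stop, with the block just past the gate line and the gate still up. I'll creep until the stop's reaction shows.

```bash
python3 -m jog '[[[-0.2,0,0,0],[-0.1,0,0,0],[-0.1,0,0,0],[-0.1,0,0,0],[0,0,0,0]]]'; python3 -m jog '[[[-0.1,0,0,0],[0,0,0,0]]]'; python3 -m jog '[[[-0.1,0,0,0],[0,0,0,0]]]';python3 st.py
```

```text
time_s: 9.57
eef_pos: [0.5229, -0.0627, 0.2097]
eef_rot: [0.0, 0.768, 0.64, 0.0]
contact_force: [-0.2, 3.2, 2.0]
opening: 0.821
time_s: 9.82
eef_pos: [0.5227, -0.0634, 0.2097]
eef_rot: [-0.0, 0.768, 0.64, 0.0]
contact_force: [1.0, 7.8, 3.7]
opening: 0.82
time_s: 10.07
eef_pos: [0.5225, -0.0639, 0.2097]
eef_rot: [-0.001, 0.768, 0.64, 0.001]
contact_force: [1.0, 15.0, 4.4]
opening: 0.819
t 10.075 chute x,y mm 53.9 -37.3 z 0.2097 F [ 1.  15.   4.4] op 0.8187588571882621
toolx vs -d -0.19 z [ 0.001  0.003 -1.   ] q [-0.28  0.4  -0.41  0.76  0.    1.47]
```

The reaction rises to 15 N with almost no motion, so the rack is on the stop. I'll back off the plate with the gate still held, then raise gently so the gate follows down.

```bash
python3 -m jog '[[[0.3,0,0,0],[0.6,0,0,0],[0.6,0,0,0],[0.3,0,0,0],[0,0,0,0]]]'; python3 look.py 5; python3 tip.py 5 38 45 | grep -E "yellow|gate"
python3 -m jog '[[[0,0,-0.3,0],[0,0,-0.4,0],[0,0,-0.4,0],[0,0,-0.4,0],[0,0,-0.4,0],[0,0,-0.4,0],[0,0,-0.4,0],[0,0,-0.4,0],[0,0,-0.6,0],[0,0,-1,0],[0,0,-2,0],[0,0,-3,0],[0,0,-4,0],[0,0,-4,0],[0,0,-3,0],[0,0,0,0],[0,0,0,0]]]'
python3 st.py; python3 look.py 6; python3 tip.py 6 38 200
```

```text
time_s: 10.7
eef_pos: [0.5258, -0.0466, 0.2097]
eef_rot: [-0.0, 0.768, 0.64, 0.0]
contact_force: [-0.5, 1.4, 1.8]
opening: 0.819
scene yellow 19 5% [63.6 -7.3 75.6] 50 [65.   5.4 82.1] 95 [67.3 17.6 85.5]
  paddle slope deg -30.8 gate rad 0.8
side yellow 296 5% [ 68.  -14.3  17.8] 50 [70.3  0.7 54.4] 95 [72.1 16.1 77.2]
  paddle slope deg -27.6 gate rad 0.744
wrist yellow 17 5% [64.6 16.8 78.9] 50 [65.7 17.5 79.7] 95 [68.2 18.3 80.6]
  paddle slope deg -29.6 gate rad 0.779
time_s: 12.98
eef_pos: [0.5256, -0.0469, 0.4163]
eef_rot: [-0.0, 0.768, 0.64, -0.0]
contact_force: [0.2, -0.9, -0.5]
opening: 0.818
t 12.975 chute x,y mm 36.7 -37.4 z 0.4163 F [ 0.2 -0.9 -0.5] op 0.8177749777001375
toolx vs -d -0.12 z [-0.  0. -1.] q [-0.24  0.26 -0.01  1.29 -0.    1.51]
scene padF 25 zmin 253.9 x [26.1 45.3] y [-77.  -71.5]
scene plateF 3484 zmin 271.1 x [25.  45.3] y [ 0.7 11.8]
scene yellow 51 5% [ 63.1 -11.1  30.8] 50 [63.9  6.2 73.8] 95 [67.1 18.8 83.6]
scene blue 1403 5% [-124.   -96.9   71.7] 50 [-26.5 -75.8  77.6] 95 [ 70.3 -56.2  83.4]
  paddle slope deg 14.1 gate rad 0.015
side padF 2000 zmin 257.2 x [30.7 49.9] y [-87.5 -72.9]
side plateF 1001 zmin 252.3 x [28. 49.] y [-4.3  9.8]
side yellow 101 5% [ 66.5 -15.5  18.9] 50 [69.4 -4.3 60.8] 95 [71.4 17.6 77.4]
side blue 962 5% [-115.7 -102.5   67.7] 50 [ -6.7 -82.4  74.7] 95 [ 78.9 -57.5  79.2]
  paddle slope deg 14.0 gate rad 0.017
side red 5 5% [128.6 -28.9  64.5] 50 [129.3 -10.9  65.1] 95 [131.    8.7  65.5]
wrist padF 13257 zmin 260.7 x [25.1 46. ] y [-85.8 -72.7]
wrist plateF 14922 zmin 261.6 x [25.  45.6] y [-3.2 10. ]
wrist yellow 515 5% [ 63.4 -12.   19. ] 50 [63.9  1.8 57.6] 95 [66.2 15.4 80. ]
wrist blue 10836 5% [-126.2  -98.5   70.1] 50 [-44.3 -78.1  75.9] 95 [ 67.6 -56.6  81.5]
  paddle slope deg 14.9 gate rad 0.001
wrist red 126 5% [127.9 -30.4  66.6] 50 [129.3  -2.1  67.9] 95 [131.   31.9  68.8]
```

View pics/c6.png

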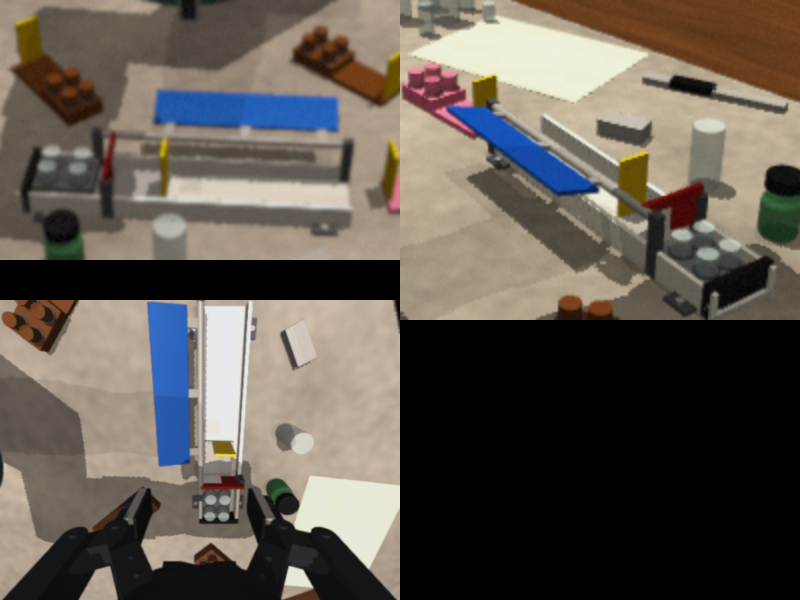

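The gate is shut (0.00–0.02 rad in all views), the block rests on the black stop with the leaf behind it, and the robot is clear above. The plate's rear face is at x≈64 (65 expected at home). I'm handing in.

```bash
python3 -c "
from bench import env
print(env.finish_job())"
```

```text
the job is handed in; nothing more can be done
None
```

The rack is home against the end stop and the gate has dropped shut behind the glasses. I handed the job in at about 13 s of the 38 s allowed, and it reported no verdict.

I pressed the paddle with one fingertip, holding the gate at about 0.78 rad. The other fingertip pushed the rack by its yellow plate until the stop pushed back with 15 N. I then backed off the plate with the gate still up, raised the fingers so the gate followed down, and moved clear.

**Last checks:**
- **Gate:** it reads 0.00–0.02 rad in all three views.
- **Rack:** the plate's rear face is at chute x ≈ 64 mm by the wrist camera, against 65 expected at home. The side camera read the plate about 5 mm farther forward, the same offset it showed from the start.
- **Robot:** the fingertips are about 17 cm above everything, with no contact force beyond noise.
- **Bystanders:** they look unmoved in the pictures; I did not measure them.

While I pushed, the scene and side cameras gave gate angles from 0.74 to 0.89 rad, because few paddle pixels were visible to the scene camera. The wrist camera stayed at 0.78–0.79 rad throughout.

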